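# Tidy the dispatch desk

### The job

Sort the things strewn over the desk: lay the two tape rolls flat in the metal tray with the two square bays and the two scanner batteries flat in the charger with the two oblong bays, one to a bay, either one in either bay. Only after that, slide the calculator lengthwise under the low shelf that carries the label printer, straight in and in the middle of the opening, leaving about 20 mm of it sticking out. Do not knock over the drink bottle.

Things in the scene. Friction and masses are not known exactly. Their poses are not given: they have to be found in the camera images.
- large_roll: Large roll of amber tape lying flat: ring of outer diameter 64 mm, hole 26 mm, 25 mm high, about 90 g. Origin: centre of its underside, z up.
- small_roll: Small roll of amber tape lying flat: ring of outer diameter 48 mm, hole 26 mm, 25 mm high, about 50 g. Origin: centre of its underside, z up.
- long_battery: Long scanner battery, a black block 80 mm (its x) by 44 mm (its y) by 24 mm high with a white paper label and three brass contacts on top, about 130 g. Origin: centre of its underside, z up. Either end may face the far end of a bay.
- short_battery: Short scanner battery, a black block 56 mm (its x) by 44 mm (its y) by 24 mm high, label and contacts as on the long one, about 90 g. Origin: centre of its underside, z up. Either end may face the far end of a bay.
- calculator: Grey pocket calculator lying flat, 118 mm (its x, display towards +x) by 66 mm (its y) by 14 mm thick, keys 2 mm proud, about 110 g. Origin: centre of its underside, z up. It slides on the desk.
- tape_tray: Fixed bare-metal tray, 92 (its x) by 186 mm (its y): two square bays side by side along its y, 84 by 84 mm inside, centred at x = 0, y = +47 and -47 mm. Bay floors 3 mm, rim and 10 mm wide rib between the bays 10 mm above the desk. Origin: centre of its underside; x points away from the robot, yaw within 0.2 rad.
- charger: Fixed black plastic battery charger with grey bay floors, 108 (its x) by 164 mm (its y): two oblong bays side by side along its y, 100 (x) by 62 mm (y) inside, centred at x = 0, y = +47 and -47 mm; brass contacts at their far ends. Bay floors 4 mm, rim and 32 mm wide rib between the bays 10 mm above the desk. Origin: centre of its underside; x points away from the robot, yaw within 0.2 rad.
- shelf: Fixed low wooden shelf, 200 mm wide (its y), 190 deep, on two dark side walls, open towards the robot. Opening 180 mm wide, 24 high; board top 36 mm above the desk. On it a white label printer 130 mm wide, 77 to 183 mm behind the front edge, top 123 mm above the desk. Origin: middle of the front edge, at desk level; x points into the opening, away from the robot, yaw within 0.2 rad.
- bottle: Clear drink bottle with an orange cap standing on the desk, 68 mm in diameter, 210 mm high. Not to be knocked over. Origin: centre of its underside, z up.

How it is judged:
By the outcome, as a careful person would: the job done as asked, in the order asked, and still so for the second after the job is handed in, with the robot touching nothing.
It also fails if it takes over 120 s, if anything falls off the work surface, if the arm or the gripper's body presses on something with over 40 N, if the wrist force passes 120 N, or if a joint passes its speed limit or range.

### The arm

A 6-joint arm with a two-finger parallel gripper is mounted at the origin on the work surface. World frame = base frame: x ahead of the robot, y to its left, z up, the work surface at z = 0. Lengths are in m, angles in rad, forces in N, time in s.
With the tool pointing down it reaches from about 0.425 to 1.125 m from the base axis. Payload 14.9 kg.
Tool frame: the origin (TCP) lies at the very end of the fingers, on their centre line; the grasp point (between the pads) lies bot.hold_point_z behind it (bot.hold_point_z is the distance from the TCP to the grasp point, in m); z points along the fingers, y is the line along which they close (so a half turn about z gives the same grasp; the last joint's range is limited). The gripper opens to 91 mm and grips with 3 to 60 N. Pads are 32 mm wide; open, the fingers measure 118 mm over their backs; the gripper's body (76 mm by 178 mm) begins 60 mm behind the grasp point.
Start: joints at [-1.333, 0.379, 1.734, -0, 1.028, -0.033], TCP at [0.187, -0.675, 0.214] pointing down, gripper open.
Joint ranges: [-2.77, 2.77], [-0.74, 2.19], [0, 2.66], [-1.06, 4.2], [0.31, 2.87], [-3.08, 3.08]. Speed limits (rad/s): [1.89, 1.89, 2.39, 3.14, 3.14, 3.14].

### API

Orientations are given as a rotation vector (axis times angle).
In Python, from rig import telemetry, camera, workorder, bot gives the robot as it stands. The module is installed in compiled form; this text tells all that it offers.
- The arm moves only by the tool carry_out, never from a script. Its argument "commands" is a list of rows, each a list of 5 numbers: the opening, from -1 (shut) to 1 (fully open), then the shift along the tool's x, y, z as a fraction of full scale, then the turn about the tool's z as a fraction of full scale. In form: [[fingers, tx, ty, tz, spin], ...]. A call has 1 to 10 rows; each row is the pose to reach, as a shift and turn from the pose commanded when the call began, along the tool's axes at that moment; what a row does not reach only later rows make up. Full scale, the value 1, is 500 mm for a shift and pi/2 rad for a turn. A row lasts 1/10 s, in which the tool goes at most 50 mm and 8.59 degrees, less where a joint would pass 70% of its speed; a pose out of reach is approached as far as the arm can. A call with a number of a shift or a turn outside -1 to 1 is refused whole. A call with a gripper value outside its range is refused whole. The fingers move at their own pace and stop on an object; "newtons" is the grip in N (left out, the last holds). Time passes only in rows, so rows that repeat a pose let the fingers close. It gives the time, the measured TCP pose, the force, the opening and the grip force at its end, in the units of the state.
- telemetry.get_state(): the state, without advancing time (a new reading comes with each control period).
- camera(name): name is "side" or "top"; returns a dict with "pixels" (400x640x3 uint8, blue, green, red), "range_z" (400x640 float32, m along the optical axis (not along the pixel's ray), 0 where there is no reading), "vfov" (degrees; the focal length in pixels is half the picture's height over the tangent of half this angle, whatever the lens; pixels are square), "cx", "cy" (the principal point, pixels), "k1" (the pictures are not rectified: a ray, as slopes to the right and down, at radius r is drawn at 1 + k1 r^2 times it, then the intrinsics apply), "pose" (4x4, takes a point from camera to world coordinates). Camera axes: x right, y up, looking along -z (the intrinsics and any distortion apply to the point x, -y, -z); pixel columns grow to the right and rows downward; lengths in m; the calibration is good to about 2 mm. A picture is of the moment at which its call begins.
- workorder.close_job(): hands the job in; it is judged then, once.
The state is a dict: "clock": time; "qpos": joint angles; "qd": joint speeds; "effort": joint torques, N m; "position": TCP position; "orientation": TCP orientation; "force": force on the tool from outside, world axes, zero at the start; "moment": the same for the moment, N m; "gripper_width": finger opening in m; "gripper_force": force on a finger pad.
Only numpy, scipy, OpenCV 4.12 (cv2) and the standard library are available. Lean on these libraries where they do the work, as an engineer would, in place of code of your own. Each camera call takes 0.05 s, during which the arm holds its last target. There are 200 camera calls.

## Working session

There is one attempt and no reset: what is moved stays moved. The work goes in short steps, Python scripts to look and compute and a tool call to move; the robot and the scene stay as the last step left them, time stands still between calls to the robot, and variables do not carry over. Pictures are saved under pics/ and viewed, at most 16 in all, crops included, and the job is handed in when it is done.

Besides the shell and the picture viewer there is one more tool, called after "Emit:" as name(argument=value, ...), one argument or row to a line, values as JSON. carry_out: Moves the arm, as the interface text tells. Shift numbers are shares of 500 mm and turn numbers shares of pi/2 rad, none past 1 either way. Its arguments: {"type":"object","properties":{"commands":{"type":"array","items":{"type":"array","items":{"type":"number"}}},"newtons":{"type":"number"}},"required":["commands"]}

```bash
mkdir -p pics
cat > h.py <<'E'
import numpy as np, cv2
from rig import telemetry, camera, workorder, bot
def f_(c): return 200/np.tan(np.radians(c["vfov"])/2)
def ray(c,u,v):
    f=f_(c); xd,yd=(u-c["cx"])/f,(v-c["cy"])/f
    x,y=xd,yd
    for _ in range(30):
        s=1+c["k1"]*(x*x+y*y); x,y=xd/s,yd/s
    return np.array([x,-y,-1.0])
def onplane(c,u,v,z):
    P=np.array(c["pose"]); d=P[:3,:3]@ray(c,u,v); o=P[:3,3]
    return o+d*(z-o[2])/d[2]
def bydepth(c,u,v):
    P=np.array(c["pose"]); z=np.median(c["range_z"][int(v)-1:int(v)+2,int(u)-1:int(u)+2])
    return P[:3,:3]@(ray(c,u,v)*z)+P[:3,3]
def proj(c,p):
    P=np.array(c["pose"]); q=P[:3,:3].T@(np.array(p)-P[:3,3]); x,y=q[0]/-q[2],-q[1]/-q[2]
    s=1+c["k1"]*(x*x+y*y); f=f_(c); return c["cx"]+f*x*s, c["cy"]+f*y*s
E
python3 - <<'E'
from h import *
import pickle
for n in("side","top"):
    c=camera(n); cv2.imwrite(f"pics/{n}0.png",c["pixels"]); pickle.dump(c,open(n+"0.pkl","wb"))
    print(n,c["vfov"],c["cx"],c["cy"],c["k1"],np.round(c["pose"],3).tolist())
print(telemetry.get_state(),bot.hold_point_z)
E
```

```text
side 49.08365839378345 315.287734027868 195.09596690803144 -0.06573249694245979 [[-0.997, 0.065, -0.047, 0.46], [-0.079, -0.685, 0.724, 0.99], [0.014, 0.725, 0.688, 0.87], [0.0, 0.0, 0.0, 1.0]]
top 56.53422401848993 323.4986748556761 205.18824841410142 -0.040732632936247036 [[-0.002, 0.995, -0.1, 0.438], [-1.0, -0.0, 0.021, 0.138], [0.021, 0.101, 0.995, 1.126], [0.0, 0.0, 0.0, 1.0]]
{'clock': 0.1, 'qpos': array([-1.33331358e+00,  3.79347680e-01,  1.73468376e+00, -2.08868974e-05,
        1.02851978e+00, -3.33231921e-02]), 'qd': array([ 0.00164488, -0.00241422, -0.00205944,  0.00059902,  0.00025955,
        0.00195787]), 'effort': array([-3.03056877e-03, -7.65043902e+01, -4.35294914e+01,  6.51389547e-02,
        3.99011490e-02, -2.78247433e-05]), 'position': array([ 0.18715049, -0.67416805,  0.21337888]), 'orientation': array([-3.11189237e+00, -4.23970651e-01,  1.81329178e-04]), 'force': array([-0.10704432,  0.16306891,  0.26209746]), 'moment': array([-0.03036248, -0.00400892, -0.02145923]), 'gripper_force': 0.0, 'gripper_width': 0.0912491744599876} 0.0188
```

View pics/side0.png

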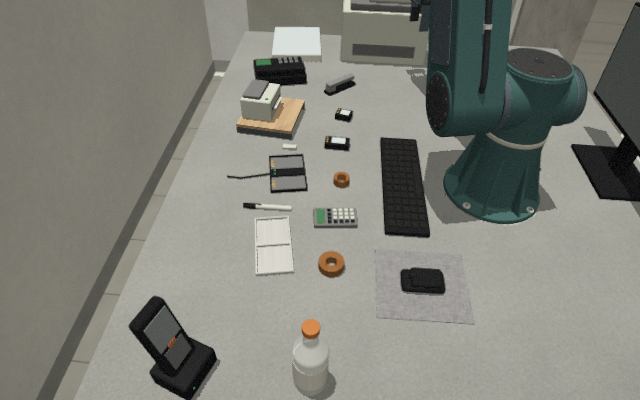

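View pics/top0.png

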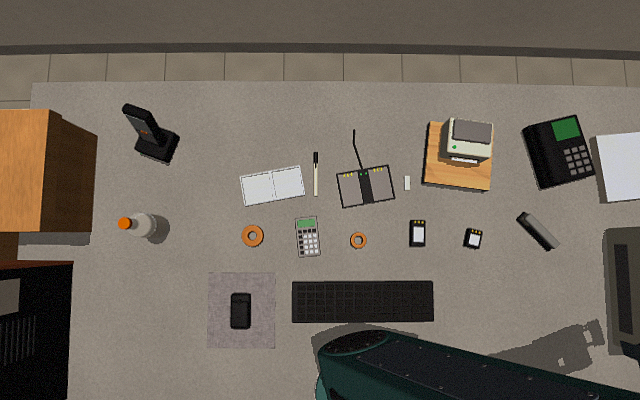

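The side view shows the shelf with the printer at (270,110), the charger at (288,172), the tray at (273,245), the rolls at (342,180) and (331,264), the calculator at (335,217), the batteries at (344,115) and (337,143), and the bottle at (311,365). In the top view the tray is at (272,186), the charger at (366,187), the shelf at (458,160), the rolls at (252,236) and (358,240), the calculator at (307,237), the batteries at (417,233) and (473,238), and the bottle base at about (150,228).

```bash
cat > m.py <<'E'
from h import *
def cloud(c):
    v,u=np.mgrid[0:400,0:640]; f=f_(c)
    pts=np.stack([u.ravel(),v.ravel()],1).astype(float).reshape(-1,1,2)
    K=np.array([[f,0,c["cx"]],[0,f,c["cy"]],[0,0,1]])
    n=cv2.undistortPoints(pts,K,np.array([c["k1"],0,0,0,0.])).reshape(400,640,2)
    z=c["range_z"]; q=np.stack([n[...,0]*z,-n[...,1]*z,-z],-1); P=np.array(c["pose"])
    w=q@P[:3,:3].T+P[:3,3]; w[z<=0]=np.nan; return w
E
python3 - <<'E'
from m import *
import pickle
bx={"top":{"large":(238,222,267,249),"small":(346,229,370,251),"calc":(291,212,324,261),"long":(405,215,430,250),"short":(460,223,486,252),"tray":(236,160,308,210),"charger":(332,160,400,212),"shelf":(415,112,500,200)},
"side":{"large":(315,248,348,279),"small":(331,170,352,190),"calc":(310,203,360,232),"long":(322,133,352,153),"short":(333,106,354,123),"tray":(248,212,298,279),"charger":(264,150,312,195),"shelf":(230,75,310,140)}}
for n in bx:
    c=pickle.load(open(n+"0.pkl","rb")); w=cloud(c)
    for k,(a,b,d,e) in bx[n].items():
        p=w[b:e,a:d].reshape(-1,3); p=p[~np.isnan(p[:,0])]
        g=np.percentile(p[:,2],[2,50,98]); 
        hi=.005 if k in("tray","charger","calc") else .013
        q=p[(p[:,2]>hi)&(p[:,2]<.06)]
        if len(q)<5: print(n,k,g,"few");continue
        top=np.percentile(q[:,2],80)
        r=cv2.minAreaRect((q[:,:2]*1000).astype(np.float32))
        print(n,k,"z",np.round(g*1000),"top",round(top*1000,1),"rect",np.round(r[0],1),np.round(r[1],1),round(r[2],1),len(q))
    if n=="top":
        cv2.imwrite("pics/c1.png",cv2.resize(c["pixels"][150:265,235:400],None,fx=4.8,fy=4.8,interpolation=cv2.INTER_CUBIC))
        cv2.imwrite("pics/c2.png",cv2.resize(c["pixels"][110:260,400:500],None,fx=4,fy=4,interpolation=cv2.INTER_CUBIC))
E
```

```text
top large z [-5.  1. 27.] top 25.4 rect [459.3 326.7] [61.7 61.7] 48.1 316
top small z [-5. -0. 27.] top 25.7 rect [445.9  12.9] [45.7 45.9] 46.0 149
top calc z [-5. 10. 18.] top 15.2 rect [457.4 161.4] [118.   69.9] 6.2 873
top long z [-5.  3. 27.] top 24.7 rect [ 466.2 -166.9] [44.3 78.3] 88.6 405
top short z [-5.  1. 27.] top 25.1 rect [ 451.5 -336.4] [46.2 56.1] 75.3 279
top tray z [-5.  1. 10.] top 10.1 rect [620.1 272.7] [110.4 186.8] 11.0 438
top charger z [-5.  2. 11.] top 10.3 rect [612.  -13.6] [181.7 156.2] 88.4 813
top shelf z [ -4.  34. 124.] top 37.0 rect [ 701.1 -297.7] [204.9 192.2] 82.7 2416
side large z [-4.  4. 27.] top 25.7 rect [460.7 328.7] [61.5 61.3] 7.1 426
side small z [-5.  3. 25.] top 23.9 rect [447.6  14.4] [44.6 49.1] 2.4 155
side calc z [-4. 10. 16.] top 14.6 rect [459.4 166.4] [118.6  72.3] 5.0 821
side long z [-5.  5. 26.] top 24.0 rect [ 468.6 -166.1] [78.9 50.2] 0.8 246
side short z [-4.  4. 26.] top 24.5 rect [ 451.  -333.6] [49.1 56.4] 71.3 139
side tray z [-4.  2. 11.] top 10.0 rect [615.  271.3] [ 94.5 189.4] 10.9 574
side charger z [-4.  2. 11.] top 9.7 rect [620.2 -10.3] [124.3 172.6] 10.4 562
side shelf z [ -4.  31. 124.] top 37.7 rect [ 703.  -374.3] [387.7 212.6] 89.3 1858
```

View pics/c1.png

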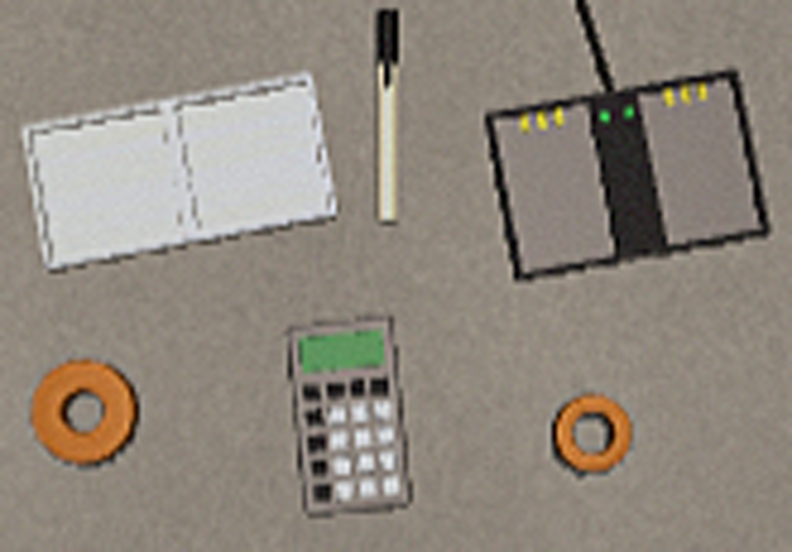

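View pics/c2.png

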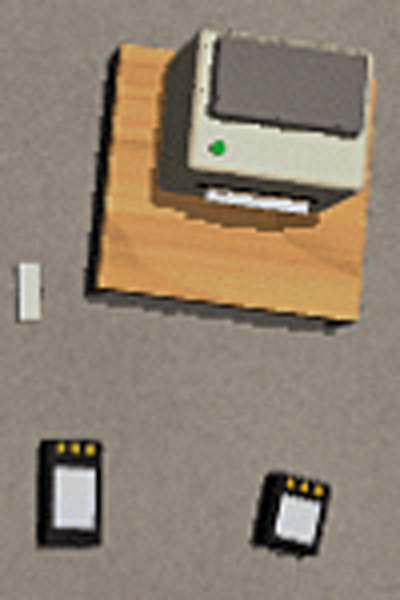

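The crops give these corners. In c1: tray (24,127), (310,72), (336,215), (50,271); charger (487,115), (737,71), (768,234), (518,279); calculator (290,328), (393,318), (410,505), (307,514). In c2: shelf front edge of the board from (97,288) to (358,321).

```bash
cat > go.py <<'E'
# helper: numbers for carry_out from the present pose to x,y,z with closing line at world angle a (deg, mod 180)
from h import *
from scipy.spatial.transform import Rotation as R
def rel(*targets):
    s=telemetry.get_state(); M=R.from_rotvec(s["orientation"]).as_matrix(); p=np.array(s["position"])
    y=np.degrees(np.arctan2(M[1,1],M[0,1]))
    print("pos",np.round(p*1000,1),"closing deg",round(y,1),"q6",round(s["qpos"][5],2),"tilt",np.round(M[:,2],3),"F",np.round(s["force"],1),"w",round(s["gripper_width"],4),"gf",round(s["gripper_force"],1),"t",round(s["clock"],2))
    for x,yy,z,a in targets:
        d=M.T@(np.array([x,yy,z])/1000-p)/.5
        w=(a-y+90)%180-90
        print((x,yy,z,a),"-> shift",np.round(d,4),"spin",round(-w/90,4), "or",round((-w+180*np.sign(w))/90,4))
E
python3 - <<'E'
from go import *
import pickle
t=pickle.load(open("top0.pkl","rb")); s=pickle.load(open("side0.pkl","rb"))
def cc(pts,u0,v0,k,z): return np.array([onplane(t,u0+(a+.5)/k-.5,v0+(b+.5)/k-.5,z)[:2]*1000 for a,b in pts])
for n,p,z in(("tray",[(24,127),(310,72),(336,215),(50,271)],.01),("charger",[(487,115),(737,71),(768,234),(518,279)],.01),("calc",[(290,328),(393,318),(410,505),(307,514)],.014)):
    q=cc(p,235,150,4.8,z); r=(q[1]-q[2]+q[0]-q[3]); print(n,np.round(q).tolist(),"c",np.round(q.mean(0),1),"yaw",np.degrees(np.arctan2(r[1],r[0])), np.degrees(np.arctan2(*(-(q[0]-q[1]+q[3]-q[2])*[1,-1])[::1])))
q=cc([(97,288),(358,321)],400,110,4,.036); print("shelf",q,q.mean(0),"yaw",np.degrees(np.arctan2(-(q[0]-q[1])[0],(q[0]-q[1])[1])))
rel((451.5,-335,150,75),(451.5,-335,10,75))
E
```

```text
tray [[640.0, 369.0], [675.0, 188.0], [584.0, 171.0], [548.0, 350.0]] c [611.6 269.7] yaw 10.818267237865761 11.150568964411786
charger [[648.0, 76.0], [676.0, -84.0], [572.0, -102.0], [543.0, 57.0]] c [609.7 -13.2] yaw 9.876141101081835 10.208461853538168
calc [[512.0, 200.0], [518.0, 136.0], [402.0, 125.0], [397.0, 189.0]] c [457.5 162.4] yaw 5.309742985871152 5.162162212182896
shelf [[ 618.9239429  -185.46409511]
 [ 594.38008515 -383.977459  ]] [ 606.65201402 -284.72077706] yaw -7.048184987132231
pos [ 187.2 -674.2  213.4] closing deg -74.5 q6 -0.03 tilt [-0.     0.001 -1.   ] F [-0.1  0.2  0.3] w 0.0912 gf 0.0 t 0.1
(451.5, -335, 150, 75) -> shift [ 0.6909 -0.5121  0.1273] spin 0.3391 or -1.6609
(451.5, -335, 10, 75) -> shift [ 0.6909 -0.5118  0.4073] spin 0.3391 or -1.6609
```

Emit:
carry_out(
  commands=[
    [1,0.69,-0.512,0.2,0.339],
    [1,0.69,-0.512,0.2,0.339],
    [1,0.69,-0.512,0.2,0.339],
    [1,0.69,-0.512,0.2,0.339],
    [1,0.69,-0.512,0.2,0.339],
    [1,0.69,-0.512,0.2,0.339],
    [1,0.69,-0.512,0.2,0.339],
    [1,0.69,-0.512,0.2,0.339],
    [1,0.69,-0.512,0.2,0.339],
    [1,0.69,-0.512,0.2,0.339],
  ],
  newtons=15,
)

```text
clock: 1.1
position: [0.4524, -0.3319, 0.1126]
orientation: [-3.114, 0.404, 0.003]
force: [-0.0, -0.2, -0.4]
gripper_width: 0.091
gripper_force: 0.0
```

```bash
python3 -c "
from go import *
rel((451.5,-336,10,75.3))"
```

```text
pos [ 452.4 -331.9  112.6] closing deg -104.8 q6 1.15 tilt [-0.002  0.002 -1.   ] F [-0.  -0.2 -0.4] w 0.091 gf 0.0 t 1.1
(451.5, -336, 10, 75.3) -> shift [0.0007 0.0087 0.2051] spin -0.001 or 1.999
```

Emit:
carry_out(
  commands=[
    [1,0,0.002,0.205,0],
    [1,0,0.002,0.205,0],
    [1,0,0.002,0.205,0],
    [1,0,0.002,0.205,0],
    [-1,0,0.002,0.205,0],
    [-1,0,0.002,0.205,0],
    [-1,0,0.002,0.205,0],
    [-1,0,0.002,0.205,0],
    [-1,0,0.002,0.205,0],
    [-1,0,0.002,0.205,0],
  ],
  newtons=20,
)

```text
clock: 2.1
position: [0.451, -0.3366, 0.0116]
orientation: [3.115, -0.41, 0.0]
force: [-0.2, 0.0, 0.2]
gripper_width: 0.0461
gripper_force: 0.0
```

```bash
python3 -c "
from go import *
c=np.array([611,-12]); a=np.radians(10); ex=np.array([np.cos(a),np.sin(a)]); ey=np.array([-np.sin(a),np.cos(a)])
b=c-47*ey; print(b, c+47*ey)
rel((*b,80,100),(*b,17,100))"
```

```text
[619.16146435 -58.28596439] [602.83853565  34.28596439]
pos [ 451.  -336.6   11.6] closing deg -105.0 q6 1.15 tilt [ 0. -0. -1.] F [-0.2  0.   0.2] w 0.0461 gf 0.0 t 2.1
(np.float64(619.1614643503457), np.float64(-58.28596439157378), 80, 100) -> shift [ 0.1809 -0.6246 -0.1367] spin -0.2777 or 1.7223
(np.float64(619.1614643503457), np.float64(-58.28596439157378), 17, 100) -> shift [ 0.1809 -0.6246 -0.0107] spin -0.2777 or 1.7223
```

Emit:
carry_out(
  commands=[
    [-1,0,0,0,0],
    [-1,0,0,0,0],
    [-1,0,0,0,0],
    [-1,0,0,-0.08,0],
    [-1,0,0,-0.14,0],
    [-1,0.18,-0.625,-0.14,-0.278],
    [-1,0.18,-0.625,-0.14,-0.278],
    [-1,0.18,-0.625,-0.14,-0.278],
    [-1,0.18,-0.625,-0.14,-0.278],
    [-1,0.18,-0.625,-0.14,-0.278],
  ],
)

```text
clock: 3.1
position: [0.5805, -0.1204, 0.0814]
orientation: [-3.129, -0.275, 0.0]
force: [0.0, -1.9, -1.0]
gripper_width: 0.0439
gripper_force: 20.0
```

```bash
python3 -c "
from go import *
rel((619.2,-58.3,80,100))"
```

```text
pos [ 580.5 -120.4   81.4] closing deg -80.0 q6 1.15 tilt [-0.  0. -1.] F [ 0.  -1.9 -1. ] w 0.0439 gf 20.0 t 3.1
(619.2, -58.3, 80, 100) -> shift [ 0.0978 -0.1088  0.0027] spin 0.0005 or -1.9995
```

Emit:
carry_out(
  commands=[
    [-1,0.09,-0.1,0,0],
    [-1,0.09,-0.1,0,0],
    [-1,0.09,-0.1,0,0],
    [-1,0.09,-0.1,0,0],
  ],
)

```text
clock: 3.5
position: [0.6149, -0.0657, 0.0811]
orientation: [-3.129, -0.275, 0.001]
force: [-0.2, -0.5, -1.0]
gripper_width: 0.0441
gripper_force: 20.0
```

```bash
python3 -c "
from go import *
rel((619.2,-58.3,17,100))
c=camera('top');cv2.imwrite('pics/p1.png',cv2.resize(c['pixels'][130:250,320:480],None,fx=4,fy=4))"
```

```text
pos [614.9 -65.7  81.1] closing deg -79.9 q6 1.25 tilt [-0.001 -0.    -1.   ] F [-0.2 -0.5 -1. ] w 0.0441 gf 20.0 t 3.5
(619.2, -58.3, 17, 100) -> shift [ 0.0112 -0.013   0.1281] spin 0.0006 or -1.9994
```

View pics/p1.png

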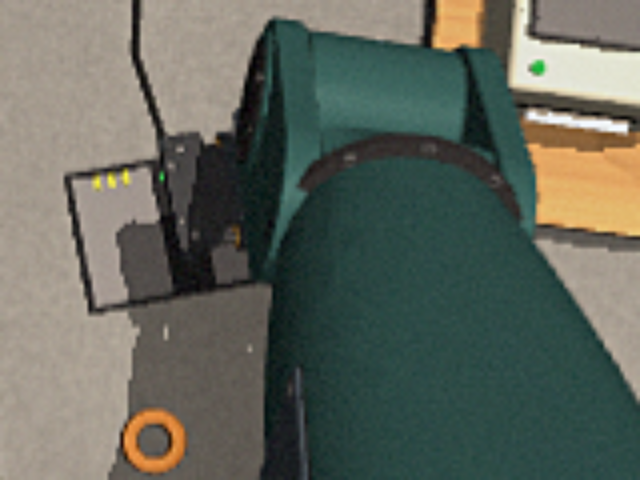

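The arm hides the bay from above. The left bay at (115,240) is free, and the numbers put the gripper over the right bay.

Emit:
carry_out(
  commands=[
    [-1,0.011,-0.013,0.06,0],
    [-1,0.011,-0.013,0.13,0],
    [-1,0.011,-0.013,0.13,0],
    [-1,0.011,-0.013,0.13,0],
    [-1,0.011,-0.013,0.13,0],
    [0.3,0.011,-0.013,0.13,0],
    [0.3,0.011,-0.013,0.13,0],
    [0.3,0.011,-0.013,0.13,0],
    [0.3,0.011,-0.013,0.05,0],
    [1,0.011,-0.013,-0.04,0],
  ],
)

```text
clock: 4.55
position: [0.6185, -0.0577, 0.1012]
orientation: [-3.129, -0.275, 0.005]
force: [0.7, -0.4, -0.1]
gripper_width: 0.0647
gripper_force: 0.0
```

```bash
python3 -c "
from go import *
rel((467.5,-167.5,100,89.5),(467.5,-167.5,10,89.5))
from m import *
c=camera('side');w=cloud(c)[150:197,264:312].reshape(-1,3);q=w[(w[:,2]>.02)&(w[:,2]<.034)];print(len(q),cv2.minAreaRect((q[:,:2]*1000).astype(np.float32)),np.percentile(q[:,2],[10,50,90]))
cv2.imwrite('pics/p2.png',cv2.resize(c['pixels'][90:220,220:370],None,fx=4,fy=4))"
```

```text
pos [618.5 -57.7 101.2] closing deg -80.0 q6 1.27 tilt [-0.003  0.    -1.   ] F [ 0.7 -0.4 -0.1] w 0.0647 gf 0.0 t 4.55
(467.5, -167.5, 100, 89.5) -> shift [-0.3357  0.1636  0.0033] spin 0.117 or -1.883
(467.5, -167.5, 10, 89.5) -> shift [-0.3351  0.1638  0.1833] spin 0.117 or -1.883
185 ((621.239013671875, -56.39006423950195), (55.10877227783203, 49.33126449584961), 7.944306373596191) [0.02319592 0.02644033 0.0286478 ]
```

View pics/p2.png

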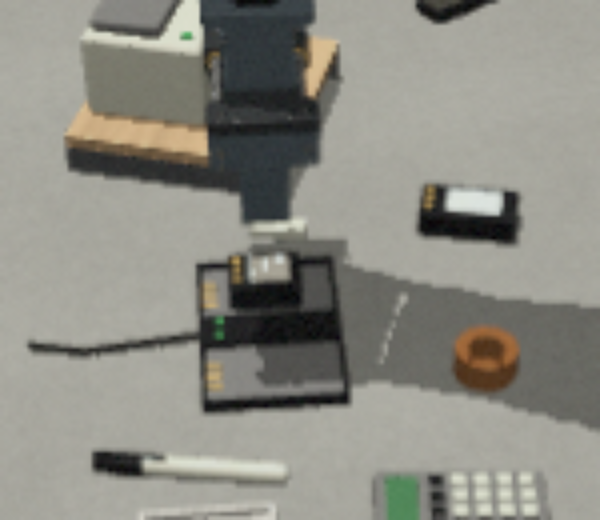

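The short battery lies flat in the bay at (268,275) in the crop. The long one is at (468,213).

Emit:
carry_out(
  commands=[
    [1,-0.335,0.164,0,0.117],
    [1,-0.335,0.164,0,0.117],
    [1,-0.335,0.164,0,0.117],
    [1,-0.335,0.164,0,0.117],
    [1,-0.335,0.164,0.09,0.117],
    [1,-0.335,0.164,0.183,0.117],
    [1,-0.335,0.164,0.183,0.117],
    [1,-0.335,0.164,0.183,0.117],
    [-1,-0.335,0.164,0.183,0.117],
    [-1,-0.335,0.164,0.183,0.117],
  ],
)

```text
clock: 5.6
position: [0.4707, -0.1682, 0.0121]
orientation: [3.14, -0.013, 0.005]
force: [-0.7, -0.3, -0.2]
gripper_width: 0.0781
gripper_force: 0.0
```

```bash
python3 -c "
from go import *
rel((602.8,34.3,80,100))"
```

```text
pos [ 470.7 -168.2   12.1] closing deg -90.5 q6 1.19 tilt [ 0.003 -0.001 -1.   ] F [-0.7 -0.3 -0.2] w 0.0781 gf 0.0 t 5.6
(602.8, 34.3, 80, 100) -> shift [ 0.2613 -0.4071 -0.1355] spin -0.1164 or 1.8836
```

Emit:
carry_out(
  commands=[
    [-1,0,0,0,0],
    [-1,0,0,0,0],
    [-1,0,0,0,0],
    [-1,0,0,0,0],
    [-1,0,0,0,0],
    [-1,0,0,-0.08,0],
    [-1,0,0,-0.14,0],
    [-1,0.1,-0.2,-0.14,-0.117],
    [-1,0.2,-0.3,-0.14,-0.117],
    [-1,0.26,-0.4,-0.14,-0.117],
  ],
)

```text
clock: 6.6
position: [0.5512, -0.0409, 0.0803]
orientation: [3.129, 0.275, 0.001]
force: [0.3, -1.2, -1.0]
gripper_width: 0.0443
gripper_force: 19.8
```

Emit:
carry_out(
  commands=[
    [-1,0,0,0,0],
    [-1,0,0,0,0],
  ],
)

```text
clock: 6.8
position: [0.5503, -0.0413, 0.0795]
orientation: [-3.129, -0.278, 0.001]
force: [-0.4, -0.6, -1.8]
gripper_width: 0.0441
gripper_force: 19.8
```

```bash
python3 -c "
from go import *
rel((602.8,34.3,16,100))"
```

```text
pos [550.3 -41.3  79.5] closing deg -79.9 q6 1.28 tilt [-0.001  0.    -1.   ] F [-0.4 -0.6 -1.8] w 0.0441 gf 19.8 t 6.8
(602.8, 34.3, 16, 100) -> shift [ 0.1301 -0.1304  0.127 ] spin 0.0015 or -1.9985
```

Emit:
carry_out(
  commands=[
    [-1,0.135,-0.13,0,0],
    [-1,0.135,-0.13,0,0],
    [-1,0.135,-0.13,0.02,0],
    [-1,0.135,-0.13,0.07,0],
    [-1,0.135,-0.13,0.125,0],
    [-1,0.135,-0.13,0.125,0],
    [-1,0.135,-0.13,0.125,0],
    [0.3,0.135,-0.13,0.125,0],
    [0.3,0.135,-0.13,0.125,0],
    [0.3,0.135,-0.13,0.125,0],
  ],
)

```text
clock: 7.8
position: [0.6059, 0.0334, 0.0183]
orientation: [3.13, 0.274, 0.002]
force: [-0.8, 0.5, -0.5]
gripper_width: 0.059
gripper_force: 0.0
```

Emit:
carry_out(
  commands=[
    [0.3,0,0,-0.08,0],
    [1,0,0,-0.18,0],
    [1,0,0,-0.18,0],
    [1,0,0,-0.18,0],
  ],
)

```text
clock: 8.2
position: [0.6063, 0.0336, 0.1091]
orientation: [3.129, 0.275, 0.005]
force: [-0.2, 0.3, -0.8]
gripper_width: 0.0802
gripper_force: 0.0
```

```bash
python3 -c "
from go import *
rel((446.7,13.5,100,10),(446.7,13.5,10,100))
c=camera('side');cv2.imwrite('pics/p3.png',cv2.resize(c['pixels'][90:290,220:370],None,fx=4,fy=3))"
```

```text
pos [606.3  33.6 109.1] closing deg -80.0 q6 1.41 tilt [ 0.003  0.    -1.   ] F [-0.2  0.3 -0.8] w 0.0802 gf 0.0 t 8.2
(446.7, 13.5, 100, 10) -> shift [-0.3214 -0.016   0.0173] spin -0.9996 or 1.0004
(446.7, 13.5, 10, 100) -> shift [-0.3219 -0.0161  0.1973] spin 0.0004 or -1.9996
```

View pics/p3.png

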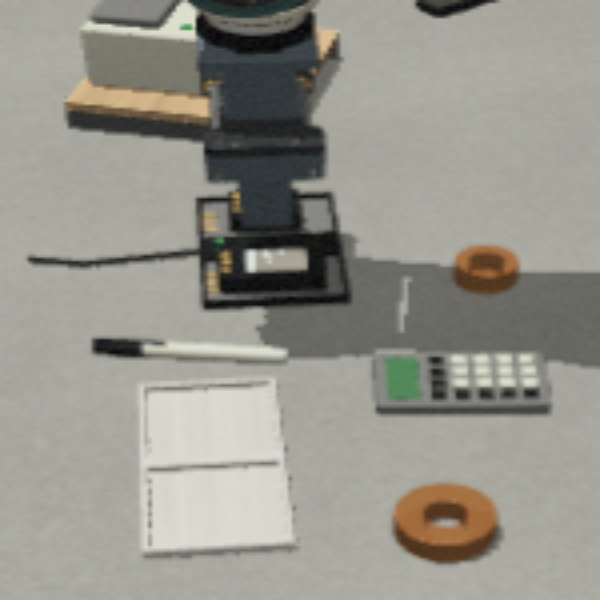

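The long battery lies flat inside the other bay, at (278,262) in the crop. The rolls are at (487,268) and (446,522).

Emit:
carry_out(
  commands=[
    [1,-0.322,-0.016,0.03,-1],
    [1,-0.322,-0.016,0.03,-1],
    [1,-0.322,-0.016,0.03,-1],
    [1,-0.322,-0.016,0.03,-1],
    [1,-0.322,-0.016,0.03,-1],
    [1,-0.322,-0.016,0.03,-1],
    [1,-0.322,-0.016,0.03,-1],
    [1,-0.322,-0.016,0.03,-1],
    [1,-0.322,-0.016,0.03,-1],
    [1,-0.322,-0.016,0.03,-1],
  ],
)

```text
clock: 9.25
position: [0.4446, 0.0134, 0.0914]
orientation: [-2.094, -2.339, 0.002]
force: [0.2, 0.5, -0.8]
gripper_width: 0.0912
gripper_force: 0.0
```

Emit:
carry_out(
  commands=[
    [1,0,0,0,0],
    [1,0,0,0,0],
  ],
)

```text
clock: 9.45
position: [0.445, 0.0134, 0.0918]
orientation: [-2.107, -2.328, 0.001]
force: [-0.0, 0.2, -0.1]
gripper_width: 0.0911
gripper_force: 0.0
```

```bash
python3 -c "
from go import *
rel((446.7,13.5,10,11))"
```

```text
pos [445.   13.4  91.8] closing deg 5.7 q6 -0.12 tilt [-0.001  0.    -1.   ] F [-0.   0.2 -0.1] w 0.0911 gf 0.0 t 9.45
(446.7, 13.5, 10, 11) -> shift [-0.0003  0.0037  0.1635] spin -0.0589 or 1.9411
```

Emit:
carry_out(
  commands=[
    [1,0,0.004,0.08,-0.059],
    [1,0,0.004,0.163,-0.059],
    [1,0,0.004,0.163,-0.059],
    [-1,0,0.004,0.163,-0.059],
    [-1,0,0.004,0.163,-0.059],
    [-1,0,0.004,0.163,-0.059],
    [-1,0,0.004,0.163,-0.059],
    [-1,0,0.004,0.163,-0.059],
    [-1,0,0.004,0.163,-0.059],
    [-1,0,0.004,0.163,-0.059],
  ],
)

```text
clock: 10.45
position: [0.4478, 0.0136, 0.0114]
orientation: [1.992, 2.429, 0.0]
force: [-2.2, -0.5, 12.1]
gripper_width: 0.0468
gripper_force: 20.0
```

Emit:
carry_out(
  commands=[
    [-1,0,0,0,0],
    [-1,0,0,0,0],
    [-1,0,0,-0.06,0],
    [-1,0,0,-0.13,0],
    [-1,0,0,-0.13,0],
    [-1,0,0,-0.13,0],
  ],
)

```text
clock: 11.05
position: [0.448, 0.0136, 0.0764]
orientation: [1.992, 2.428, 0.002]
force: [0.3, -0.7, -1.3]
gripper_width: 0.0465
gripper_force: 20.0
```

```bash
python3 -c "
from go import *
rel((622,224.3,78,11),(622,224.3,16,11))"
```

```text
pos [448.   13.6  76.4] closing deg 11.3 q6 -0.22 tilt [ 0.002 -0.    -1.   ] F [ 0.3 -0.7 -1.3] w 0.0465 gf 20.0 t 11.05
(622, 224.3, 78, 11) -> shift [ 0.3452  0.4237 -0.0025] spin 0.003 or -1.997
(622, 224.3, 16, 11) -> shift [0.3452 0.4235 0.1215] spin 0.003 or -1.997
```

Emit:
carry_out(
  commands=[
    [-1,0.345,0.424,0,0],
    [-1,0.345,0.424,0,0],
    [-1,0.345,0.424,0,0],
    [-1,0.345,0.424,0,0],
    [-1,0.345,0.424,0,0],
    [-1,0.345,0.424,0,0],
    [-1,0.345,0.424,0,0],
    [-1,0.345,0.424,0,0],
    [-1,0.345,0.424,0,0],
  ],
)

```text
clock: 11.95
position: [0.6204, 0.2233, 0.0747]
orientation: [-1.992, -2.428, 0.003]
force: [0.3, -0.8, -0.2]
gripper_width: 0.0467
gripper_force: 20.0
```

```bash
python3 -c "
from go import *
rel((622,224.3,16,11))
c=camera('side');cv2.imwrite('pics/p4.png',cv2.resize(c['pixels'][140:290,220:370],None,fx=4,fy=4,interpolation=2))"
```

```text
pos [620.4 223.3  74.7] closing deg 11.3 q6 0.11 tilt [-0.002 -0.001 -1.   ] F [ 0.3 -0.8 -0.2] w 0.0467 gf 20.0 t 11.95
(622, 224.3, 16, 11) -> shift [0.0014 0.0038 0.1175] spin 0.0028 or -1.9972
```

View pics/p4.png

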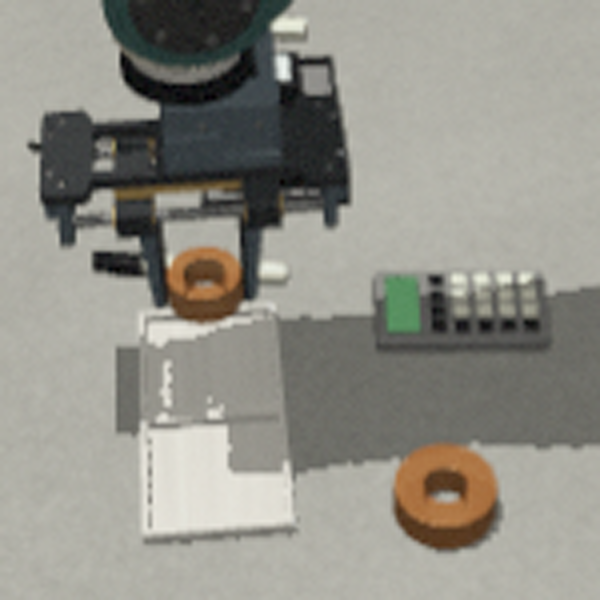

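The crop shows the small roll held between the fingers at (205,282), above the near bay. I'll check how level it is by depth.

```bash
python3 -c "
from m import *
c=camera('side');w=cloud(c)[198:222,258:285];p=c['pixels'][198:222,258:285].astype(int)
m=(p[...,2]-p[...,0]>50); q=w[m]; print(len(q))
for pc in (0,1,2): print(np.round(np.percentile(q[:,pc]*1000,[2,25,50,75,98]),1))
# top plane: RANSAC
best=None;rng=np.random.default_rng(0)
for _ in range(500):
    a=q[rng.choice(len(q),3,False)];n=np.cross(a[1]-a[0],a[2]-a[0]);L=np.linalg.norm(n)
    if L<1e-5: continue
    n/=L;n*=np.sign(n[2]); 
    if n[2]<.7: continue
    i=abs((q-a[0])@n)<.002
    if best is None or i.sum()>best[0]: best=(i.sum(),n,q[i].mean(0))
print(best)
"
```

```text
264
[nan nan nan nan nan]
[nan nan nan nan nan]
[nan nan nan nan nan]
(np.int64(114), array([ 0.03890948, -0.02523136,  0.99892414]), array([0.62281394, 0.22515225, 0.08738271]))
```

Emit:
carry_out(
  commands=[
    [-1,0.001,0.004,0.06,0],
    [-1,0.001,0.004,0.117,0],
    [-1,0.001,0.004,0.117,0],
    [-1,0.001,0.004,0.117,0],
    [-1,0.001,0.004,0.117,0],
    [1,0.001,0.004,0.117,0],
    [1,0.001,0.004,0.117,0],
    [1,0.001,0.004,0.117,0],
    [1,0.001,0.004,0.05,0],
    [1,0.001,0.004,-0.05,0],
  ],
)

```text
clock: 13.05
position: [0.6217, 0.2245, 0.0995]
orientation: [-1.991, -2.427, 0.007]
force: [0.6, 0.2, 1.3]
gripper_width: 0.084
gripper_force: 0.0
```

```bash
python3 -c "
from go import *
rel((460,327.7,95,11),(460,327.7,10,11))"
```

```text
pos [621.7 224.5  99.5] closing deg 11.3 q6 0.11 tilt [-0.005 -0.002 -1.   ] F [0.6 0.2 1.3] w 0.084 gf 0.0 t 13.05
(460, 327.7, 95, 11) -> shift [ 0.2656 -0.2767  0.0102] spin 0.0031 or -1.9969
(460, 327.7, 10, 11) -> shift [ 0.2657 -0.2758  0.1802] spin 0.0031 or -1.9969
```

Emit:
carry_out(
  commands=[
    [1,0.266,-0.276,0,0],
    [1,0.266,-0.276,0,0],
    [1,0.266,-0.276,0,0],
    [1,0.266,-0.276,0,0],
    [1,0.266,-0.276,0,0],
    [1,0.266,-0.276,0.09,0],
    [1,0.266,-0.276,0.18,0],
    [1,0.266,-0.276,0.18,0],
    [-1,0.266,-0.276,0.18,0],
    [-1,0.266,-0.276,0.18,0],
  ],
)

```text
clock: 14.05
position: [0.4636, 0.3292, 0.0131]
orientation: [1.992, 2.428, 0.004]
force: [0.6, 0.4, -0.1]
gripper_width: 0.0783
gripper_force: 0.0
```

Emit:
carry_out(
  commands=[
    [-1,0,0,0,0],
    [-1,0,0,0,0],
    [-1,0,0,0,0],
    [-1,0,0,0,0],
    [-1,0,0,-0.06,0],
    [-1,0,0,-0.13,0],
    [-1,0,0,-0.13,0],
    [-1,0,0,-0.13,0],
  ],
)

```text
clock: 14.85
position: [0.4627, 0.3289, 0.077]
orientation: [1.992, 2.428, 0.003]
force: [0.0, -0.5, -1.2]
gripper_width: 0.0623
gripper_force: 20.0
```

```bash
python3 -c "
from go import *
rel((604,316.6,75,11),(604,316.6,17,11))"
```

```text
pos [462.7 328.9  77. ] closing deg 11.3 q6 0.38 tilt [ 0.002  0.001 -1.   ] F [ 0.  -0.5 -1.2] w 0.0623 gf 20.0 t 14.85
(604, 316.6, 75, 11) -> shift [-0.0794  0.2723  0.0044] spin 0.0031 or -1.9969
(604, 316.6, 17, 11) -> shift [-0.0795  0.272   0.1204] spin 0.0031 or -1.9969
```

Emit:
carry_out(
  commands=[
    [-1,-0.079,0.272,0,0],
    [-1,-0.079,0.272,0,0],
    [-1,-0.079,0.272,0,0],
    [-1,-0.079,0.272,0,0],
    [-1,-0.079,0.272,0,0],
    [-1,-0.079,0.272,0.06,0],
    [-1,-0.079,0.272,0.12,0],
    [-1,-0.079,0.272,0.12,0],
    [-1,-0.079,0.272,0.12,0],
    [1,-0.079,0.272,0.12,0],
  ],
)

```text
clock: 15.85
position: [0.6027, 0.3167, 0.0164]
orientation: [-1.992, -2.429, 0.0]
force: [-0.2, 0.8, -0.3]
gripper_width: 0.0674
gripper_force: 0.0
```

```bash
python3 -c "
from go import *
rel((604,316.6,16,11))"
```

```text
pos [602.7 316.7  16.4] closing deg 11.3 q6 0.25 tilt [-0. -0. -1.] F [-0.2  0.8 -0.3] w 0.0674 gf 0.0 t 15.85
(604, 316.6, 16, 11) -> shift [-0.0006  0.0026  0.0008] spin 0.0035 or -1.9965
```

Emit:
carry_out(
  commands=[
    [1,0,0,0,0],
    [1,0,0,0,0],
    [1,0,0,0,0],
    [1,0,0,0,0],
    [1,0,0,-0.08,0],
    [1,0,0,-0.18,0],
    [1,0,0,-0.18,0],
  ],
)

```text
clock: 16.55
position: [0.6067, 0.3181, 0.1125]
orientation: [1.99, 2.426, 0.013]
force: [0.2, 0.5, 0.1]
gripper_width: 0.0912
gripper_force: 0.0
```

```bash
python3 -c "
from go import *
a=np.radians(5.3)
x,y=458.3-24*np.cos(a),163.3-24*np.sin(a)
rel((x,y,95,95.3),(x,y,2.5,95.3))"
```

```text
pos [606.7 318.1 112.5] closing deg 11.3 q6 0.25 tilt [ 0.008  0.004 -1.   ] F [0.2 0.5 0.1] w 0.0912 gf 0.0 t 16.55
(np.float64(434.40260724357006), np.float64(161.08310590128252), 95, 95.3) -> shift [-0.2406 -0.3995  0.031 ] spin -0.9336 or 1.0664
(np.float64(434.40260724357006), np.float64(161.08310590128252), 2.5, 95.3) -> shift [-0.241  -0.4011  0.216 ] spin -0.9336 or 1.0664
```

Emit:
carry_out(
  commands=[
    [1,-0.241,-0.4,0.03,-0.934],
    [1,-0.241,-0.4,0.03,-0.934],
    [1,-0.241,-0.4,0.03,-0.934],
    [1,-0.241,-0.4,0.03,-0.934],
    [1,-0.241,-0.4,0.03,-0.934],
    [1,-0.241,-0.4,0.03,-0.934],
    [1,-0.241,-0.4,0.03,-0.934],
    [1,-0.241,-0.4,0.03,-0.934],
    [1,-0.241,-0.4,0.03,-0.934],
    [1,-0.241,-0.4,0.03,-0.934],
  ],
)

```text
clock: 17.55
position: [0.4308, 0.1591, 0.0909]
orientation: [-0.156, 3.138, 0.0]
force: [0.5, -0.1, -0.3]
gripper_width: 0.0913
gripper_force: 0.0
```

Emit:
carry_out(
  commands=[
    [1,0,0,0,0],
    [1,0,0,0,0],
  ],
)

```text
clock: 17.75
position: [0.4308, 0.1592, 0.0909]
orientation: [-0.141, 3.138, 0.0]
force: [0.6, 0.3, -0.4]
gripper_width: 0.0913
gripper_force: 0.0
```

```bash
python3 -c "
from go import *
rel((434.4,160.8,2.5,95.3))
c=camera('side');a=c['pixels'][140:290,220:370];cv2.imwrite('pics/p5.png',cv2.resize(a,None,fx=4,fy=4,interpolation=2))"
```

```text
pos [430.8 159.2  90.9] closing deg 95.1 q6 -1.36 tilt [ 0.  0. -1.] F [ 0.6  0.3 -0.4] w 0.0913 gf 0.0 t 17.75
(434.4, 160.8, 2.5, 95.3) -> shift [-0.0075  0.0026  0.1768] spin -0.0019 or 1.9981
```

View pics/p5.png

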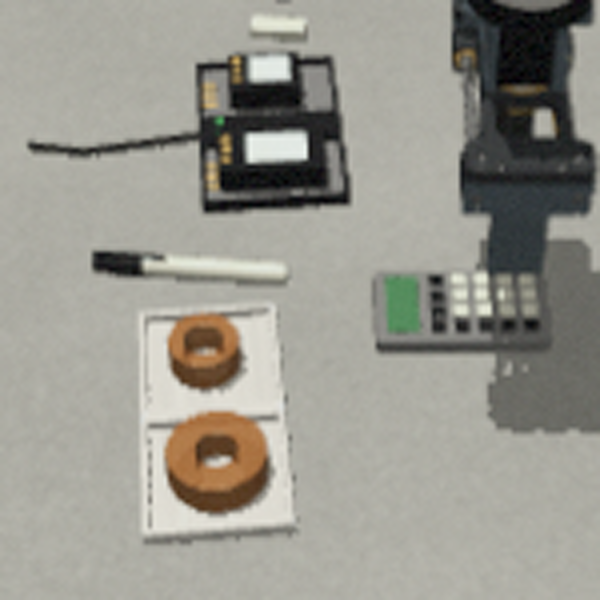

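All four items lie flat, one to a bay: rolls at (205,350) and (217,460), batteries at (265,80) and (275,155). Next is the calculator.

Emit:
carry_out(
  commands=[
    [1,-0.007,0.003,0.09,-0.002],
    [1,-0.007,0.003,0.15,-0.002],
    [1,-0.007,0.003,0.175,-0.002],
    [1,-0.007,0.003,0.175,-0.002],
    [1,-0.007,0.003,0.175,-0.002],
    [-1,-0.007,0.003,0.175,-0.002],
    [-1,-0.007,0.003,0.175,-0.002],
    [-1,-0.007,0.003,0.175,-0.002],
    [-1,-0.007,0.003,0.175,-0.002],
    [-1,-0.007,0.003,0.175,-0.002],
  ],
)

```text
clock: 18.8
position: [0.4345, 0.1611, 0.004]
orientation: [-0.151, 3.137, 0.0]
force: [-1.7, 0.1, 9.8]
gripper_width: 0.0659
gripper_force: 19.9
```

Emit:
carry_out(
  commands=[
    [-1,0,0,0,0],
    [-1,0,0,0,0],
    [-1,0,0,-0.06,0],
    [-1,0,0,-0.13,0],
    [-1,0,0,-0.13,0],
    [-1,0,0,-0.13,0],
  ],
)

```text
clock: 19.4
position: [0.4345, 0.1611, 0.0689]
orientation: [-0.151, 3.136, 0.001]
force: [-0.1, 0.6, -1.3]
gripper_width: 0.0656
gripper_force: 19.9
```

Run:
```python
from go import *; from m import *
import pickle
# shelf refined: board top points from both views
for n,(a,b,d,e) in(("top",(415,112,500,200)),("side",(230,85,310,140))):
    c=pickle.load(open(n+"0.pkl","rb")); w=cloud(c)[b:e,a:d].reshape(-1,3)
    q=w[(w[:,2]>.031)&(w[:,2]<.041)]*1000
    t=np.radians(-7.1); ex=np.array([np.cos(t),np.sin(t)]); ey=np.array([-np.sin(t),np.cos(t)])
    u,v=q[:,:2]@ex,q[:,:2]@ey; k=(u<np.percentile(u,40))
    # front edge line: min u per v bin
    bins=np.arange(v.min()+8,v.max()-8,6); f=[(x,np.percentile(u[(v>x-3)&(v<x+3)],3)) for x in bins if ((v>x-3)&(v<x+3)).sum()>6]
    f=np.array(f); s=np.polyfit(f[:,0],f[:,1],1)
    vv=np.percentile(v[k],[0.7,99.3]); vm=vv.mean(); print(n,"front u",np.polyval(s,vm),"slope deg",np.degrees(np.arctan(s[0])),"v",vv,"mid world",ex*np.polyval(s,vm)+ey*vm)
t=np.radians(-7); o=np.array([606.6,-284.7]); p=o-90*np.array([np.cos(t),np.sin(t)]); print(p)
rel((*p,70,83))
c=camera("side"); cv2.imwrite("pics/p6.png",cv2.resize(c["pixels"][140:290,240:390],None,fx=4,fy=4,interpolation=2))
```

```text
top front u 640.2925145457125 slope deg 0.9030923099725323 v [-307.31555215 -110.23289672] mid world [ 609.57790933 -286.31443106]
side front u 644.0474519891335 slope deg 0.7572578860224309 v [-305.89784882 -103.70886192] mid world [ 613.79485896 -282.83812668]
[ 517.27084635 -273.73175909]
pos [434.5 161.1  68.9] closing deg 95.5 q6 -1.36 tilt [ 0.002  0.    -1.   ] F [-0.1  0.6 -1.3] w 0.0656 gf 19.9 t 19.4
(np.float64(517.2708463522811), np.float64(-273.7317590935367), 70, 83) -> shift [-0.0812 -0.8815 -0.0023] spin 0.1391 or -1.8609
```

View pics/p6.png

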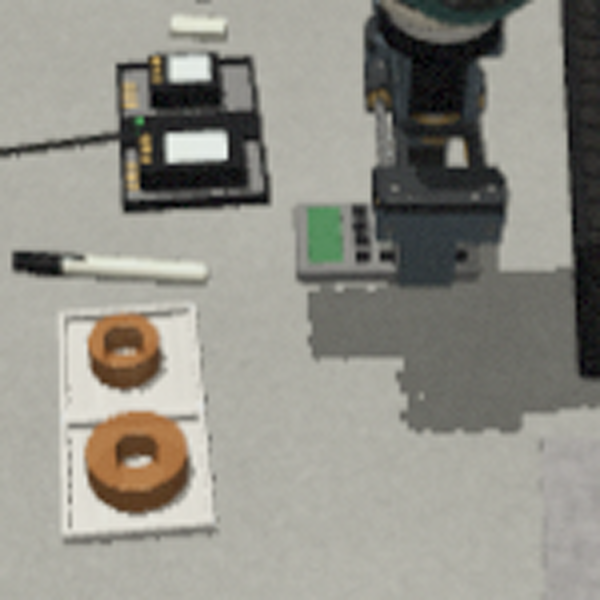

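Emit:
carry_out(
  commands=[
    [-1,-0.075,-0.878,0,0.144],
    [-1,-0.075,-0.878,0,0.144],
    [-1,-0.075,-0.878,0,0.144],
    [-1,-0.075,-0.878,0,0.144],
    [-1,-0.075,-0.878,0,0.144],
    [-1,-0.075,-0.878,0,0.144],
    [-1,-0.075,-0.878,0,0.144],
    [-1,-0.075,-0.878,0,0.144],
    [-1,-0.075,-0.878,0,0.144],
    [-1,-0.075,-0.878,0,0.144],
  ],
)

```text
clock: 20.45
position: [0.5141, -0.2764, 0.0672]
orientation: [0.209, 3.135, -0.001]
force: [-0.7, 0.6, -0.8]
gripper_width: 0.0659
gripper_force: 19.9
```

Emit:
carry_out(
  commands=[
    [-1,0,0,0,0],
    [-1,0,0,0,0],
  ],
)

```text
clock: 20.65
position: [0.5127, -0.2712, 0.0673]
orientation: [-0.203, -3.133, -0.002]
force: [0.7, 0.4, -1.5]
gripper_width: 0.0658
gripper_force: 19.9
```

Run:
```python
from go import *; from m import *
rel((514.3,-272.1,8,82.5))
t=np.radians(-7.5); ex=np.array([np.cos(t),np.sin(t)]); o=np.array([608.5,-284.5])
rel(*[(*(o+u*ex),z,82.5) for u,z in((-95,8),(-60,8),(-25,8))])
c=camera("side"); cv2.imwrite("pics/p7.png",cv2.resize(c["pixels"][70:170,220:370],None,fx=5,fy=5,interpolation=2))
w=cloud(c); p=w[90:170,250:360].reshape(-1,3); q=p[(p[:,2]>.073)&(p[:,2]<.09)]*1000; print(len(q), cv2.minAreaRect(q[:,:2].astype(np.float32)))
```

```text
pos [ 512.7 -271.2   67.3] closing deg 82.6 q6 -1.97 tilt [-0.002  0.001 -1.   ] F [ 0.7  0.4 -1.5] w 0.0658 gf 19.9 t 20.65
(514.3, -272.1, 8, 82.5) -> shift [-0.0037 -0.0015  0.1185] spin 0.0009 or -1.9991
pos [ 512.7 -271.2   67.3] closing deg 82.6 q6 -1.97 tilt [-0.002  0.001 -1.   ] F [ 0.7  0.4 -1.5] w 0.0658 gf 19.9 t 20.65
(np.float64(514.3127381694881), np.float64(-272.1000117390951), 8, 82.5) -> shift [-0.0037 -0.0015  0.1185] spin 0.0009 or -1.9991
(np.float64(549.0133083175714), np.float64(-276.6684284667969), 8, 82.5) -> shift [-0.0737 -0.0016  0.1184] spin 0.0009 or -1.9991
(np.float64(583.7138784656547), np.float64(-281.2368451944987), 8, 82.5) -> shift [-0.1437 -0.0017  0.1182] spin 0.0009 or -1.9991
467 ((614.90625, -264.9661560058594), (144.1599578857422, 267.27862548828125), 72.2303466796875)
```

View pics/p7.png

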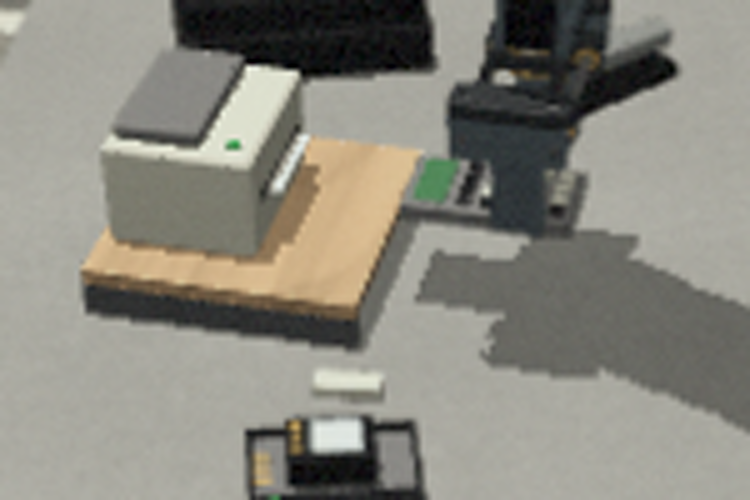

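The held calculator, at (440-580,195) in the crop, lines up with the opening. I'll lower it and slide it in, in two calls.

Emit:
carry_out(
  commands=[
    [-1,-0.004,-0.0015,0.06,0],
    [-1,-0.004,-0.0015,0.11,0],
    [-1,-0.004,-0.0015,0.125,0],
    [-1,-0.004,-0.0015,0.125,0],
    [-1,-0.004,-0.0015,0.125,0],
  ],
)

```text
clock: 21.2
position: [0.5159, -0.273, 0.0066]
orientation: [0.203, 3.135, -0.0]
force: [-0.3, -0.8, -1.5]
gripper_width: 0.0657
gripper_force: 20.0
```

Emit:
carry_out(
  commands=[
    [-1,-0.03,0,0,0],
    [-1,-0.06,0,0,0],
    [-1,-0.09,0,0,0],
    [-1,-0.12,0,0,0],
    [-1,-0.135,0,0,0],
    [-1,-0.135,0,0,0],
    [-1,-0.135,0,0,0],
  ],
)

```text
clock: 21.9
position: [0.5821, -0.2819, 0.0056]
orientation: [-0.204, -3.134, -0.0]
force: [-0.9, -0.2, -1.1]
gripper_width: 0.0662
gripper_force: 20.0
```

Run:
```python
from go import *
t=np.radians(-7.5); ex=np.array([np.cos(t),np.sin(t)]); o=np.array([608.5,-284.5])
rel(*[(*(o+u*ex),z,82.5) for u,z in((-27,4),)])
for n,(a,b,d,e) in (("side",(220,90,345,150)),("top",(405,140,505,220))):
    c=camera(n); cv2.imwrite(f"pics/p8{n}.png",cv2.resize(c["pixels"][b:e,a:d],None,fx=6,fy=6,interpolation=2))
```

```text
pos [ 582.1 -281.9    5.6] closing deg 82.6 q6 -1.93 tilt [-0.001  0.    -1.   ] F [-0.9 -0.2 -1.1] w 0.0662 gf 20.0 t 21.9
(np.float64(581.7309887429071), np.float64(-280.97579281005864), 4, 82.5) -> shift [0.001  0.0018 0.0033] spin 0.0007 or -1.9993
```

View pics/p8side.png

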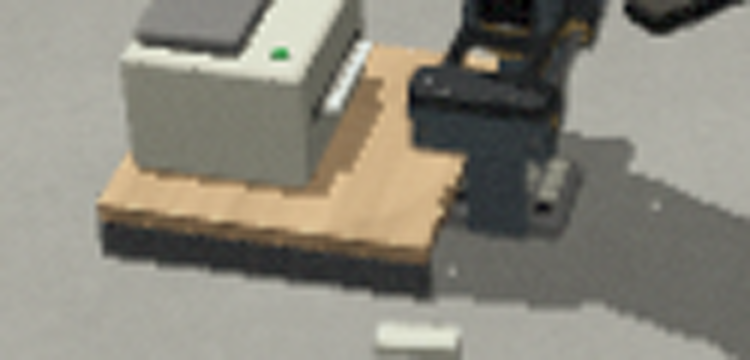

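The calculator is under the front of the shelf, with its rear end showing at (555,190) behind the finger. I'll release it, step back, and push from its rear end.

Emit:
carry_out(
  commands=[
    [-1,0,0,0.003,0],
    [-1,0,0,0.003,0],
    [1,0,0,0.003,0],
    [1,0,0,0.003,0],
    [1,0,0,0.003,0],
    [1,0,0,0.003,0],
    [1,0,0,-0.06,0],
    [1,0,0,-0.12,0],
    [1,0.09,0,-0.12,0],
    [-0.2,0.15,0,-0.12,0],
  ],
)

```text
clock: 23.0
position: [0.5069, -0.2721, 0.0666]
orientation: [0.203, 3.134, -0.001]
force: [-1.2, -1.2, -0.6]
gripper_width: 0.0863
gripper_force: 0.0
```

Emit:
carry_out(
  commands=[
    [-0.2,0.02,0,0,0],
    [-0.2,0.02,0,0,0],
    [-0.2,0.02,0,0,0],
    [-0.2,0.02,0,0,0],
    [-0.2,0.02,0,0,0],
    [-0.2,0.02,0,0,0],
    [-0.2,0.02,0,0,0],
  ],
)

```text
clock: 23.7
position: [0.4984, -0.2711, 0.0658]
orientation: [-0.204, -3.135, -0.0]
force: [0.8, 0.8, 0.4]
gripper_width: 0.0368
gripper_force: 0.0
```

Run:
```python
from go import *
t=np.radians(-7.5); ex=np.array([np.cos(t),np.sin(t)]); o=np.array([608.5,-284.5])
rel(*[(*(o+u*ex),z,82.5) for u,z in((-105,5),(-60,5),(-36,5))])
A=[]
for n,(a,b,d,e) in (("side",(260,90,360,155)),("top",(410,155,510,220))):
    c=camera(n); A.append(cv2.resize(c["pixels"][b:e,a:d],None,fx=4.5,fy=4.5,interpolation=2))
cv2.imwrite("pics/p9.png",np.vstack(A)); print(A[0].shape)
```

```text
pos [ 498.4 -271.1   65.8] closing deg 82.6 q6 -1.98 tilt [-0.  0. -1.] F [0.8 0.8 0.4] w 0.0368 gf 0.0 t 23.7
(np.float64(504.3982895557499), np.float64(-270.7947498168946), 5, 82.5) -> shift [-0.0118  0.0021  0.1216] spin 0.0008 or -1.9992
(np.float64(549.0133083175714), np.float64(-276.6684284667969), 5, 82.5) -> shift [-0.1018  0.002   0.1216] spin 0.0008 or -1.9992
(np.float64(572.8079849905429), np.float64(-279.8010570800781), 5, 82.5) -> shift [-0.1498  0.002   0.1216] spin 0.0008 or -1.9992
(292, 450, 3)
```

View pics/p9.png

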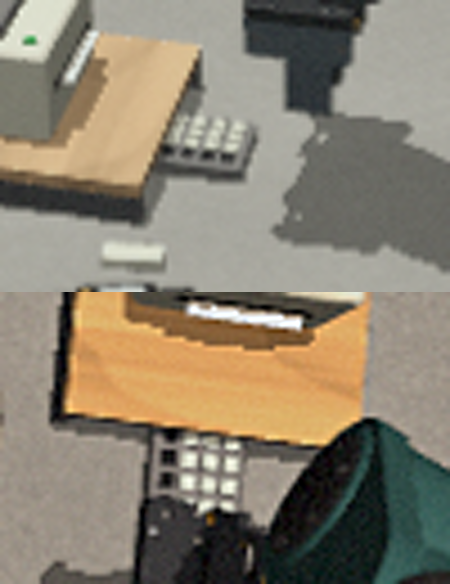

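Side half: the rear edge of the calculator runs from about (258,122) to (243,168), and the front edge of the board from (202,42) to (143,192). Top half: calculator sides at about (148,440) and (243,445), and board front corners at (65,415) and (362,447).

Run:
```python
from h import *; from m import *
t=np.radians(-7.5); ex=np.array([np.cos(t),np.sin(t)]); ey=np.array([-ex[1],ex[0]]); o=np.array([608.5,-284.5])
F=lambda p:np.round([(p[:2]*1000-o)@ex,(p[:2]*1000-o)@ey],1)
s=camera("side");T=camera("top"); g=lambda c,a,b,x,y,z:F(onplane(c,a+(x+.5)/4.5-.5,b+(y+.5)/4.5-.5,z))
print("rear",g(s,260,90,258,122,.014),g(s,260,90,243,168,.014)); print("board side",g(s,260,90,202,42,.036),g(s,260,90,143,192,.036))
print("calc sides top",g(T,410,155,148,148,.014),g(T,410,155,243,153,.014)); print("board top",g(T,410,155,65,123,.036),g(T,410,155,362,155,.036))
for n,c in(("side",s),("top",T)):
    w=cloud(c).reshape(-1,3)*1000; w=w[~np.isnan(w[:,0])]; u=(w[:,:2]-o)@ex; v=(w[:,:2]-o)@ey
    k=(w[:,2]>7)&(w[:,2]<22)&(u>-75)&(u<-8)&(abs(v)<60)
    r=cv2.minAreaRect(np.stack([u[k],v[k]],1).astype(np.float32)); print(n,k.sum(),"calc u",np.percentile(u[k],[1,99]),"v",np.percentile(v[k],[1,99]),r)
    b=(w[:,2]>32)&(w[:,2]<42)&(abs(v)<115)&(abs(u)<60); print(" board u",np.percentile(u[b],[.5]),"v",np.percentile(v[b],[.5,99.5]))
```

```text
rear [-59.8 -33.6] [-61.7  30.3]
board side [   1.2 -103.6] [ -3.9 107.6]
calc sides top [-8.5 34.6] [ -3.2 -30.8]
board top [-3.5 98.9] [   1.9 -103.1]
side 185 calc u [-60.68493081  -8.68619971] v [-32.5456419  36.2134321] ((-35.25279998779297, -0.37631988525390625), (53.38581848144531, 73.55387878417969), 0.02341095544397831)
 board u [-0.27363462] v [-98.11690497 103.22711246]
top 284 calc u [-51.43730022  -8.31498261] v [-33.13120989  32.34300497] ((-31.27372169494629, -0.4279365539550781), (46.369693756103516, 66.06085205078125), 0.36536461114883423)
 board u [-1.65027891] v [-100.42277473   97.42990687]
```

Run:
```python
from h import *; import pickle
def fit(P):
    P=np.array(P); l=cv2.fitLine(P.astype(np.float32),cv2.DIST_HUBER,0,.5,.01).ravel(); return l
c=pickle.load(open("top0.pkl","rb")); g=c["pixels"].astype(float); d=g[...,2]-g[...,0]  # orange-ness
th=40
P=[]
for u in range(427,487):
    col=d[165:200,u]; k=np.where((col[:-1]>th)&(col[1:]<=th))[0]
    if len(k): k=k[-1]; v=165+k+(col[k]-th)/(col[k]-col[k+1]); P.append(onplane(c,u,v,.036)[:2]*1000)
l=fit(P); print("top front yaw",np.degrees(np.arctan2(-l[0],l[1])) if l[1]>0 else np.degrees(np.arctan2(l[0],-l[1])),len(P),l)
print(np.round(P[::8],1).tolist())
def edge(c,rows,a,b,last,z):
    g=c["pixels"].astype(float); d=g[...,2]-g[...,0]; Q=[]
    for v in rows:
        r=d[v,a:b]; k=np.where((r[:-1]>th)!=(r[1:]>th))[0]
        if len(k):
            k=k[-1 if last else 0]; u=a+k+(r[k]-th)/(r[k]-r[k+1]); Q.append(onplane(c,u,v,z)[:2]*1000)
    return Q
Q=edge(c,range(130,178),418,445,False,.036); l=fit(Q); print("top left edge yaw",np.degrees(np.arctan(l[1]/l[0])),l)
Q2=edge(c,range(165,186),470,500,True,.036); l=fit(Q2); print("right",np.degrees(np.arctan(l[1]/l[0])),l)
s=pickle.load(open("side0.pkl","rb"))
R_=edge(s,range(100,130),285,315,True,.036); l=fit(R_); print("side front yaw",np.degrees(np.arctan(-l[0]/l[1])),l)
print(np.round(R_[::4],1).tolist())
```

```text
top front yaw -7.4086223 60 [ 1.2894481e-01  9.9165177e-01  6.0516956e+02 -2.9166711e+02]
[[618.4, -194.9], [615.3, -219.1], [611.9, -243.3], [608.5, -267.5], [604.4, -291.8], [601.2, -316.2], [598.1, -340.6], [595.2, -365.1]]
top left edge yaw -7.38321 [ 9.9170887e-01 -1.2850499e-01  7.3067889e+02 -1.9856308e+02]
right -7.872358 [ 9.9057567e-01 -1.3696666e-01  6.4017944e+02 -3.9105344e+02]
side front yaw -7.206995 [ 1.2545435e-01  9.9209940e-01  6.0797522e+02 -2.8526285e+02]
[[598.5, -379.9], [599.5, -352.7], [602.6, -325.9], [605.3, -299.9], [609.0, -274.4], [612.9, -249.5], [616.3, -225.2], [618.2, -201.7]]
```

Emit:
carry_out(
  commands=[
    [-0.2,0,0.001,0.06,0],
    [-0.2,0,0.001,0.12,0],
    [-0.2,0,0.001,0.12,0],
    [-0.2,-0.03,0.001,0.12,0],
    [-0.2,-0.05,0.001,0.12,0],
    [-0.2,-0.07,0.001,0.12,0],
    [-0.2,-0.09,0.001,0.12,0],
    [-0.2,-0.11,0.001,0.12,0],
    [-0.2,-0.13,0.001,0.12,0],
    [-0.2,-0.13,0.001,0.12,0],
  ],
)

```text
clock: 24.9
position: [0.5643, -0.2794, 0.0062]
orientation: [0.203, 3.134, -0.001]
force: [0.4, 0.2, -0.6]
gripper_width: 0.0365
gripper_force: 0.0
```

Emit:
carry_out(
  commands=[
    [-0.2,0,0,0,0],
    [-0.2,0,0,0,0],
  ],
)

```text
clock: 25.1
position: [0.5623, -0.2789, 0.0058]
orientation: [-0.204, -3.135, -0.0]
force: [0.3, -0.4, -0.3]
gripper_width: 0.0364
gripper_force: 0.0
```

```bash
cat > cm.py <<'E'
from go import *; from m import *
t=np.radians(-7.4); ex=np.array([np.cos(t),np.sin(t)]); ey=np.array([-ex[1],ex[0]]); o=np.array([606.9,-284.4])
s=telemetry.get_state(); p=(np.array(s["position"][:2])*1000-o); print("TCP u,v",p@ex,p@ey)
rel(*[(*(o+u*ex),5,82.6) for u in(-36,)])
for n in("side","top"):
    w=cloud(camera(n)).reshape(-1,3)*1000; w=w[~np.isnan(w[:,0])]; u=(w[:,:2]-o)@ex; v=(w[:,:2]-o)@ey
    k=(w[:,2]>7)&(w[:,2]<20)&(u>-75)&(u<-4)&(abs(v)<60)
    if k.sum()>5: print(n,k.sum(),"calc u",np.percentile(u[k],[1,5]),"v",np.percentile(v[k],[1,99]))
E
python3 cm.py
```

```text
TCP u,v -44.90881201295862 -0.31346251667450786
pos [ 562.3 -278.9    5.8] closing deg 82.6 q6 -1.94 tilt [-0.  0. -1.] F [ 0.3 -0.4 -0.3] w 0.0364 gf 0.0 t 25.1
(np.float64(571.1998381542087), np.float64(-279.7633585232077), 5, 82.6) -> shift [-0.0178  0.0006  0.0016] spin -0.0005 or 1.9995
side 84 calc u [-61.18805249 -60.70198009] v [-20.98243627  34.92862469]
top 9 calc u [-57.64258719 -57.46065171] v [-19.00022467  21.09877727]
```

Emit:
carry_out(
  commands=[
    [-0.2,0.06,0,0,0],
    [-0.2,0.12,0,0,0],
    [-0.2,0.12,0,-0.06,0],
    [-0.2,0.12,0,-0.12,0],
    [-0.2,0.12,0,-0.12,0],
    [-0.2,0.12,0,-0.12,0],
  ],
)

```text
clock: 25.8
position: [0.5034, -0.2715, 0.0664]
orientation: [0.204, 3.134, -0.001]
force: [0.3, -0.9, -0.8]
gripper_width: 0.0363
gripper_force: 0.0
```

```bash
python3 cm.py
python3 - <<'E'
from h import *
c=camera("side"); cv2.imwrite("pics/p10.png",cv2.resize(c["pixels"][90:140,265:345],None,fx=8,fy=8,interpolation=2))
E
```

```text
TCP u,v -104.35386322123563 -0.5038480745572388
pos [ 503.4 -271.5   66.4] closing deg 82.6 q6 -1.98 tilt [ 0.001 -0.001 -1.   ] F [ 0.3 -0.9 -0.8] w 0.0363 gf 0.0 t 25.8
(np.float64(571.1998381542087), np.float64(-279.7633585232077), 5, 82.6) -> shift [-0.1366  0.0012  0.123 ] spin -0.0005 or 1.9995
side 68 calc u [-22.92509168 -22.19294042] v [-31.34060941  35.47061812]
top 154 calc u [-25.47727115 -24.65561872] v [-32.33087112  32.98246899]
```

View pics/p10.png

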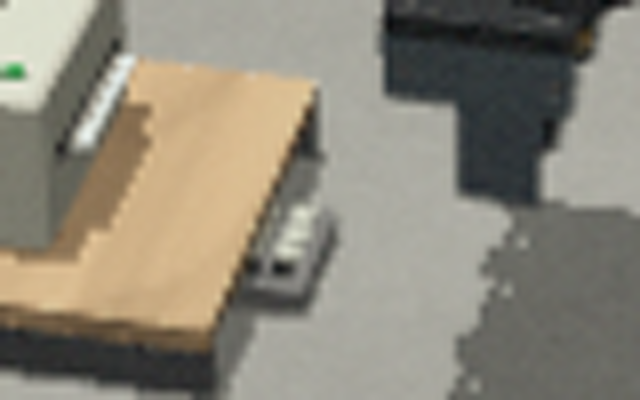

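Side crop: the rear of the calculator shows at (300-335,210-300), square to the board. It sticks out about 24 mm, so I'll push gently a few mm more.

Emit:
carry_out(
  commands=[
    [-0.2,-0.04,0.001,0.06,0],
    [-0.2,-0.07,0.001,0.122,0],
    [-0.2,-0.1,0.001,0.122,0],
    [-0.2,-0.115,0.001,0.122,0],
    [-0.2,-0.119,0.001,0.122,0],
    [-0.2,-0.123,0.001,0.122,0],
    [-0.2,-0.127,0.001,0.122,0],
    [-0.2,-0.131,0.001,0.122,0],
    [-0.2,-0.134,0.001,0.122,0],
    [-0.2,-0.134,0.001,0.122,0],
  ],
)

```text
clock: 26.95
position: [0.5698, -0.2795, 0.0051]
orientation: [0.204, 3.135, -0.0]
force: [0.2, -0.7, -0.0]
gripper_width: 0.0364
gripper_force: 0.0
```

Emit:
carry_out(
  commands=[
    [-0.2,0.06,0,0,0],
    [-0.2,0.12,0,0,0],
    [-0.2,0.12,0,-0.06,0],
    [-0.2,0.12,0,-0.16,0],
    [-0.2,0.12,0,-0.2,0],
    [-0.2,0.12,0,-0.2,0],
    [-0.2,0.12,0,-0.2,0],
  ],
)

```text
clock: 27.65
position: [0.5102, -0.2717, 0.1049]
orientation: [0.204, 3.134, -0.0]
force: [-0.4, -0.2, -0.8]
gripper_width: 0.0367
gripper_force: 0.0
```

```bash
python3 cm.py
python3 - <<'E'
from h import *
c=camera("side"); cv2.imwrite("pics/p11.png",cv2.resize(c["pixels"][90:290,225:365],None,fx=4,fy=3,interpolation=2))
E
```

```text
TCP u,v -97.57902915575107 0.15425184352157018
pos [ 510.2 -271.7  104.9] closing deg 82.6 q6 -1.97 tilt [ 0.001 -0.    -1.   ] F [-0.4 -0.2 -0.8] w 0.0367 gf 0.0 t 27.65
(np.float64(571.1998381542087), np.float64(-279.7633585232077), 5, 82.6) -> shift [-0.123  -0.0002  0.1999] spin -0.0005 or 1.9995
side 53 calc u [-18.70394524 -17.98555243] v [-28.58158251  34.28067943]
top 120 calc u [-20.13779732 -19.74242787] v [-32.91227784  33.22193625]
```

View pics/p11.png

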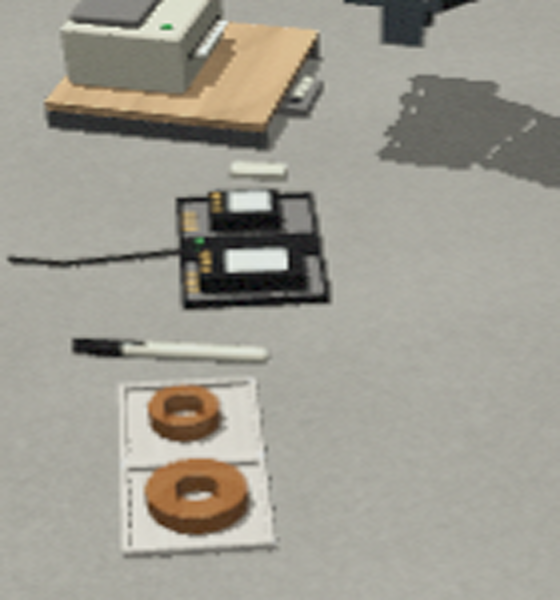

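All four items are in their bays and the calculator sticks out about 20 mm, centred, at (303,95) in the crop. The gripper is clear, so I'm handing in.

```bash
python3 -c "
from rig import workorder; print(workorder.close_job())"
```

```text
the job is handed in; nothing more can be done
None
```

The job is handed in after about 28 s of robot time: both rolls and both batteries lie flat, one to a bay, and the calculator was then slid centred under the shelf, sticking out about 20 mm by the camera measurements; the arm never went near the bottle, and the hand-in returned no verdict.

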